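# Hook a fallen tote latch out of the lid guide

### The arm

A 6-joint arm with a two-finger parallel gripper is mounted at the origin on the work surface. World frame = base frame: x ahead of the robot, y to its left, z up, the work surface at z = 0. Lengths are in m, angles in rad, forces in N, time in s.
With the tool pointing down it reaches from about 0.35 to 0.725 m from the base axis. Payload 6 kg.
Tool frame: the origin (TCP) lies at the very end of the fingers, on their centre line; the grasp point (between the pads) lies 19 mm behind it; z points along the fingers, y is the line along which they close (so a half turn about z gives the same grasp; the last joint's range is limited). The gripper opens to 85 mm and grips with 20 to 120 N. Pads are 22 mm wide; open, the fingers measure 114 mm over their backs; the gripper's body (76 mm by 85 mm) begins 54 mm behind the grasp point. The pads swing forward as they close: fully open they stand 13 mm farther back than shut.
Start: joints at [-1, 0.04, 0.085, 0, -1.615, -0.334], TCP at [0.141, -0.583, 0.231] pointing down, gripper open.
Joint ranges: [-2.56, 2.56], [-1.29, 2.01], [-1.08, 1.49], [-3.29, 1.98], [-2.81, -0.18], [-2.99, 2.99]. Speed limits (rad/s): [2.57, 2.57, 3.01, 3.14, 3.14, 3.14].

### API

Orientations are given as a unit quaternion [x, y, z, w].
In Python, from workcell import arm gives the robot as it stands.
- The arm moves only by the tool send_rows, never from a script. Its argument "deltas" is a list of rows, each a list of 6 numbers: the shift along the tool's x, y, z in mm, then the turn, a rotation vector about the tool's x, y, z in rad. A call has 1 to 5 rows; each row is the pose to reach, as a shift and turn from the pose commanded when the call began, along the tool's axes at that moment; what a row does not reach only later rows make up. A row lasts 1/12 s, in which the tool goes at most 41.7 mm and 7.16 degrees, less where a joint would pass 70% of its speed; a pose out of reach is approached as far as the arm can. A call with a gripper value outside its range is refused whole. "jaw" is the finger opening in mm, from 0 to 85.4, set as the call begins (left out, the last holds). The fingers move at their own pace and stop on an object; "force" is the grip in N (left out, the last holds). Time passes only in rows, so rows that repeat a pose let the fingers close. It gives the time, the measured TCP pose, the force, the opening and the grip force at its end, in the units of the state.
- arm.observe(): the state, without advancing time (a new reading comes with each control period).
- arm.read_camera(name): name is "side" or "top"; returns the picture (400x640x3 uint8, red, green, blue); there is no depth.
- arm.calibration(name): a dict with "intrinsics" (3x3 intrinsics, pixels), "origin" and "orientation" of the camera in the world. Camera axes: x right, y up, looking along -z (the intrinsics and any distortion apply to the point x, -y, -z); pixel columns grow to the right and rows downward; lengths in m; the calibration is good to about 2 mm. A picture is of the moment at which its call begins. calibration takes no time and is no camera call.
- arm.job_done(): hands the job in; it is judged then, once.
The state is a dict: "clock": time; "joint_pos": joint angles; "qvel": joint speeds; "effort": joint torques, N m; "tool_pos": TCP position; "ee_rot": TCP orientation; "wrist_force": force on the tool from outside, world axes, zero at the start; "ft_torque": the same for the moment, N m; "finger_gap": finger opening in m; "gripper_force": force on a finger pad.
Only numpy, scipy, OpenCV 4.12 (cv2) and the standard library are available. Lean on these libraries where they do the work, as an engineer would, in place of code of your own. Each camera call takes 0.05 s, during which the arm holds its last target. There are 200 camera calls.

### The job

A yellow tote latch has dropped into one of the two narrow slots of the grey lid guide. Take the orange-handled hooked pick from its green mat, reach its hook into the slot behind the latch and drag the latch out until it lies wholly clear of the slots on the dark plate in front of them, without touching the latch with the gripper and without moving the red stop in the other slot. Then put the pick back where it was on its mat, standing on its handle's flat base, and let go.

Things in the scene. Friction and masses are not known exactly. Their poses are not given: they have to be found in the camera images.
- guide: Fixed grey lid guide, 32 mm high: two straight slots 24 mm wide, 130 mm long, open above and in front. Origin at table level midway between the slot mouths; +x runs into the slots, z up. Slot centre lines y = +-30 mm, x = 0 (mouth) to 130 (closed end). Floor z = 4 mm, the top of a dark plate that runs on level in front of the mouths, x = -140 to 0, y = -70 to 70 mm.
- latch: Yellow latch, 30 g, loose on the floor of either slot. 46 mm long (x), 16 wide (y): flat bar 7 mm high with a 4 mm button on top; across its far end (x = 15 to 23) a rib 18 mm high. Origin: centre of underside; +x points into the slot within 3 degrees. Starts wholly inside the slot with at least 30 mm of free slot beyond the rib; slides easily.
- stop: Red lane stop, loose in the other slot, where it belongs; same shape, size and frame as the latch. Leave it there.
- pick_grip (a point): Handle centre of the hooked pick (200 g), 18 mm above its flat base, on a green mat 3 mm thick. Orange handle with black bands, 100 (x) by 26 (y) by 36 mm high. From its front end a 7 mm rod, axis 26 mm above the base, runs along +x to 190 mm from the handle's centre, then bends straight down, ending 2 mm above base level. x: handle to hook, z up. Not the blue-handled scraper.
- pick_tip (a point): Lower end of the pick's down-turned hook, on the hook's axis: 190 mm ahead (+x) of and 16 mm below pick_grip. Same axes.
Not all that is in view belongs to the job. There is more than one size of the latch; the job needs the larger.

How it is judged:
On the way:
1. the hook's end is down in the slot behind the latch while the latch is still in the slot (x of pick_tip in the frame of latch between 0.018 and 0.09 m and y of pick_tip in the frame of latch between -0.018 and 0.018 m and z of pick_tip in the frame of latch below 0.018 m and x of latch in the frame of guide above 0.025 m), for 0.1 s.
At the end, for the whole second after the job is handed in: The latch lies still on the plate, out of the slots: centre 22 to 140 mm in front of the mouths, within 70 mm of the middle line, underside under 16 mm above the plate. Pick handle within 50 mm of its start, upright to 0.2 rad. Red stop within 15 mm of its start (x of latch in the frame of guide between -0.14 and -0.022 m and y of latch in the frame of guide between -0.07 and 0.07 m and z of latch in the frame of guide below 0.02 m and linear speed of latch below 0.02 m/s and distance of pick_grip from where it was at the start of the episode below 0.05 m and angle between pick_grip's own z axis and vertical below 0.2 rad and distance of stop from where it was at the start of the episode below 0.015 m); the robot touches nothing.
It fails at once if the robot itself (not the pick) presses on the latch with more than 0.5 N (contact force between any of the fingers, the arm and latch above 0.5 N).
It fails at once if the red stop is moved more than 15 mm (distance of stop from where it was at the start of the episode above 0.015 m).
It also fails if it takes over 54 s, if anything falls off the work surface, if the arm or the gripper's body presses on something with over 40 N, if the wrist force passes 120 N, or if a joint passes its speed limit or range.

## Working session

There is one attempt and no reset: what is moved stays moved. The work goes in short steps, Python scripts to look and compute and a tool call to move; the robot and the scene stay as the last step left them, time stands still between calls to the robot, and variables do not carry over. Pictures are saved under pics/ and viewed, at most 10 in all, crops included, and the job is handed in when it is done.

Besides the shell and the picture viewer there is one more tool, called after "Request:" as name(argument=value, ...), one argument or row to a line, values as JSON. send_rows: Moves the arm, as the interface text tells. Its arguments: {"type":"object","properties":{"deltas":{"type":"array","items":{"type":"array","items":{"type":"number"}}},"jaw":{"type":"number"},"force":{"type":"number"}},"required":["deltas"]}

```bash
mkdir -p pics
python3 - <<'E'
from workcell import arm
import cv2,json
for n in("top","side"):
    im=arm.read_camera(n); cv2.imwrite(f"pics/{n}0.png",im[:,:,::-1])
    c=arm.calibration(n); print(n,{k:(v.tolist() if hasattr(v,'tolist') else v) for k,v in c.items()})
print(arm.observe())
E
```

```text
top {'intrinsics': [[370.92715843848515, 0.0, 324.6961872752515], [0.0, 370.92715843848515, 199.7212372095848], [0.0, 0.0, 1.0]], 'origin': [0.5434059633990728, 0.1394921707890806, 0.695445724361088], 'orientation': [-0.03751087614691714, 0.05563495129733171, 0.7123894034075139, -0.6985692694912371]}
side {'intrinsics': [[494.28705994520135, 0.0, 316.7908581060008], [0.0, 494.28705994520135, 197.291761462912], [0.0, 0.0, 1.0]], 'origin': [0.29849167380051056, -0.37018636471500826, 0.5199154991799466], 'orientation': [0.42302707113573457, -0.12280661189046534, -0.25197782606375346, 0.8616691989008841]}
{'clock': 0.1, 'joint_pos': array([-1.00031222e+00,  4.07493251e-02,  8.39240194e-02, -4.19181372e-04,
       -1.61549337e+00, -3.33675681e-01]), 'qvel': array([-0.00072984, -0.00155048,  0.00091537,  0.0010219 , -0.00126441,
       -0.00013426]), 'effort': array([-4.80103277e-03, -3.69348872e+01,  3.48280835e+01,  6.95172563e+00,
       -4.53063083e-03,  1.75745345e-05]), 'tool_pos': array([ 0.14075504, -0.58295688,  0.2303853 ]), 'ee_rot': array([-1.18136848e-01,  9.92997010e-01,  7.76178024e-04, -1.44157144e-04]), 'wrist_force': array([-0.19014081,  0.32671382, -0.39648291]), 'ft_torque': array([0.0336382 , 0.0021686 , 0.01157078]), 'gripper_force': 0.0, 'finger_gap': 0.08481027547924425}
```

View pics/top0.png

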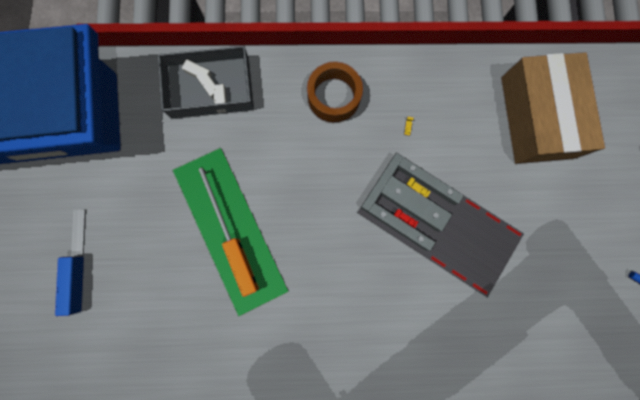

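View pics/side0.png

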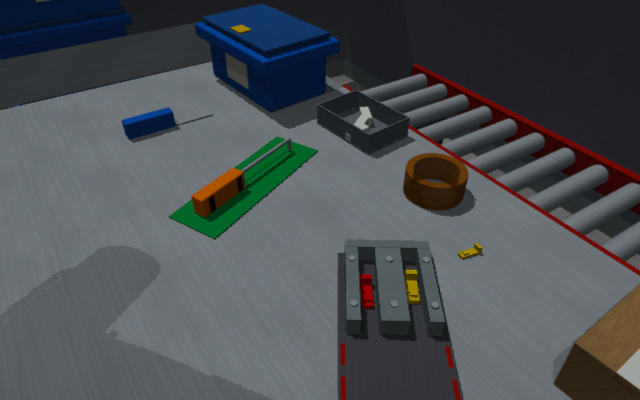

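Top: the yellow candidates are the latch in the slot at (418,187) and a small one loose on the table at (409,126). The tote also has a yellow patch, seen in the side view at (240,29). Tools are the orange pick at (240,267) and the blue scraper at (70,285). The red stop is at (405,217). I choose the slot latch and the orange pick, and check both in a close crop.

```bash
cat > h.py <<'E'
from workcell import arm
import cv2,numpy as np
from scipy.spatial.transform import Rotation as R
def cam(n):
    c=arm.calibration(n); return np.array(c["intrinsics"]),np.array(c["origin"]),R.from_quat(c["orientation"]).as_matrix()
def proj(n,P):
    K,o,M=cam(n); q=(np.atleast_2d(P)-o)@M*[1,-1,-1]; q=q@K.T; return q[:,:2]/q[:,2:]
def ray(n,uv,z):
    K,o,M=cam(n); uv=np.atleast_2d(uv); d=np.c_[uv,np.ones(len(uv))]@np.linalg.inv(K).T*[1,-1,-1]@M.T
    return o+d*((z-o[2])/d[:,2])[:,None]
def rot(a): return R.from_euler('z',a).as_matrix()
E
python3 - <<'E'
import cv2,numpy as np
im=cv2.imread("pics/top0.png")
a=cv2.resize(im[140:320,170:300],None,fx=3.3,fy=3.3,interpolation=cv2.INTER_CUBIC)
b=cv2.resize(im[140:305,350:530],None,fx=2,fy=2)
b=cv2.resize(im[145:300,355:525],(360,328),interpolation=cv2.INTER_CUBIC)
s=cv2.imread("pics/side0.png"); c=cv2.resize(s[235:335,335:450],(310,270),interpolation=cv2.INTER_CUBIC)
o=np.zeros((600,800,3),np.uint8); o[:594,:429]=a[:594,:429]; o[:328,435:795]=b; o[329:599,435:745]=c
cv2.imwrite("pics/crop0.png",o)
E
```

```text
(no output)
```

View pics/crop0.png

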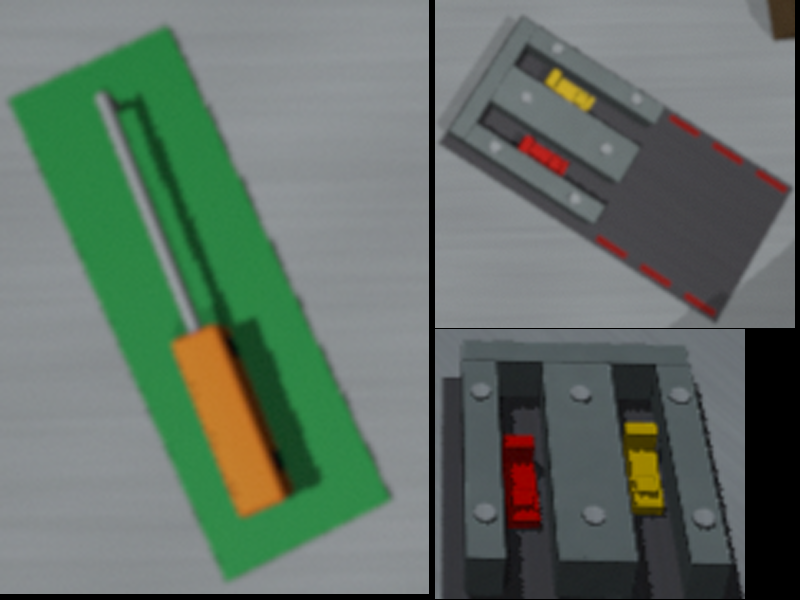

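Crop confirms: orange handle with black bands and hook end at crop (101,95). The larger yellow latch is in the right slot with its rib at the far end, and the red stop is in the left slot. Now fit the poses.

Run:
```python
from h import *
from scipy.optimize import least_squares
T=lambda p:[(p[0]-435)*170/360+355,p[1]*155/328+145]
S=lambda p:[(p[0]-435)*115/310+335,(p[1]-329)*100/270+235]
A=lambda p:[p[0]/3.3+170,p[1]/3.3+140]
# orient check
print(ray("top",[T((790,188)),T((717,321))],.004))
def fit(obs,x0):
    f=lambda x:np.concatenate([(proj(n,np.array([x[0],x[1],0])+rot(x[2])@np.array(P)/1e3)-uv).ravel() for n,uv,P in obs])
    r=least_squares(f,x0,loss='soft_l1'); print(r.x,np.round(r.fun.reshape(-1,2),1).tolist()); return r.x
# +y side: determine; yellow side s
P=ray("top",[T((790,188)),T((717,321)),T((640,148)),T((617,182))],.004)
a=P[2:].mean(0)-P[:2].mean(0); b=P[0]-P[1]; s=np.sign(a[0]*b[1]-a[1]*b[0]); print("yellow y sign",s)
obs=[("top",T((790,188)),(-140,70*s,4)),("top",T((717,321)),(-140,-70*s,4)),("top",T((640,148)),(0,18*s,32)),("top",T((617,182)),(0,-18*s,32)),
("top",T((665,108)),(0,70*s,32)),("top",T((600,222)),(0,-70*s,32)),
("side",S((558,562)),(0,-18*s,32)),("side",S((637,562)),(0,18*s,32)),("side",S((505,558)),(0,-42*s,32)),("side",S((683,562)),(0,42*s,32))]
g=fit(obs,[P[2:].mean(0)[0],P[2:].mean(0)[1],np.arctan2(a[1],a[0])])
fit([o for o in obs if o[0]=="top"],g)
for n in("top","side"):
    im=cv2.imread(f"pics/{n}0.png"); h=cv2.cvtColor(im,cv2.COLOR_BGR2HSV)
    for c,lo,hi in(("yel",(20,120,60),(35,255,255)),("red",(0,150,60),(6,255,255))):
        m=cv2.inRange(h,lo,hi); v,u=np.nonzero(m)
        for z in(.004,.011,.022):
            Q=(ray(n,np.c_[u,v],z)-[g[0],g[1],0])@rot(g[2])*1e3
            k=(Q[:,0]>5)&(Q[:,0]<130)&(abs(Q[:,1])<45); q=Q[k]
            if len(q): print(n,c,z,len(q),np.round([q.min(0)[:2],q.max(0)[:2],q.mean(0)[:2]],1).tolist())
H=[A(p) for p in((172,343),(217,326),(288,494),(240,517))]
w=ray("top",H,.039); ax=(w[0]+w[1]-w[2]-w[3]); th=np.arctan2(ax[1],ax[0]); c=w.mean(0)
sy=1 if np.dot(rot(th)[:,1],w[0]-w[1])>0 else -1
p=fit([("top",H[0],(50,13*sy,39)),("top",H[1],(50,-13*sy,39)),("top",H[2],(-50,-13*sy,39)),("top",H[3],(-50,13*sy,39)),("top",A((101,96)),(190,0,29))],[c[0],c[1],th])
t=arm.observe(); R0=R.from_quat(t["ee_rot"]).as_matrix(); print(R0.round(3), "bend side px pred",proj("side",np.array([p[0],p[1],0])+rot(p[2])@[.19,0,.029]))
print(p[:2]+(rot(p[2])@[.19,0,0])[:2])
```

```text
[[ 0.56344583 -0.25058341  0.004     ]
 [ 0.44986549 -0.17578754  0.004     ]]
yellow y sign -1.0
[ 0.58494481 -0.09718784  0.98220431] [[0.9, -1.1], [-0.5, 0.5], [-0.5, -0.3], [0.5, 0.4], [1.8, -5.3], [-6.1, 6.2], [-0.5, -0.6], [-0.1, -0.2], [-0.5, 0.6], [2.6, 0.1]]
[ 0.58485381 -0.09714248  0.98262317] [[0.9, -1.1], [-0.5, 0.5], [-0.5, -0.3], [0.5, 0.5], [1.8, -5.3], [-6.1, 6.2]]
top yel 0.004 202 [[48.2, -44.7], [95.8, -28.3], [72.2, -36.4]]
top yel 0.011 207 [[49.5, -44.6], [96.6, -26.3], [73.6, -34.6]]
top yel 0.022 209 [[51.5, -42.3], [97.8, -23.3], [75.4, -31.5]]
top red 0.004 175 [[39.2, 17.6], [85.1, 33.3], [62.4, 26.3]]
top red 0.011 175 [[40.5, 19.1], [86.0, 34.7], [63.6, 27.8]]
top red 0.022 175 [[42.7, 21.5], [87.4, 36.8], [65.3, 30.0]]
side yel 0.004 404 [[52.3, -44.5], [114.9, -25.6], [83.1, -34.5]]
side yel 0.011 408 [[46.4, -44.1], [108.1, -24.1], [77.0, -33.0]]
side yel 0.022 408 [[37.0, -41.3], [97.5, -21.7], [66.9, -30.4]]
side red 0.004 377 [[42.5, 20.6], [103.9, 37.4], [72.9, 28.9]]
side red 0.011 377 [[36.7, 21.5], [97.3, 38.1], [66.7, 29.7]]
side red 0.022 377 [[27.5, 22.9], [86.8, 39.2], [56.9, 30.9]]
[0.51561847 0.27228864 0.39480888] [[-0.6, -0.6], [-0.3, -1.5], [0.1, 0.9], [0.6, 0.3], [0.3, 0.4]]
[[-0.972 -0.235 -0.   ]
 [-0.235  0.972  0.002]
 [ 0.     0.002 -1.   ]] bend side px pred [[288.80201301 139.73525338]]
[0.69100179 0.34536867]
```

```bash
cat >> h.py <<'E'
def go(x,y,z,yaw):
    """shift(mm) and turn from the present tool pose to TCP (x,y,z) mm, pointing down, tool y at yaw"""
    o=arm.observe(); M=R.from_quat(o["ee_rot"]); ty=np.array([np.cos(yaw),np.sin(yaw),0]); tz=np.array([0,0,-1.])
    T=R.from_matrix(np.c_[np.cross(ty,tz),ty,tz])
    d=M.inv().apply(np.array([x,y,z])-o["tool_pos"]*1e3); r=(M.inv()*T).as_rotvec()
    print("clock",round(o["clock"],2),"tcp",(o["tool_pos"]*1e3).round(1),"delta",d.round(1),r.round(3),"gap",round(o["finger_gap"],4),"F",o["wrist_force"].round(1))
E
python3 - <<'E'
from h import *
go(480,-220,200,1.966); go(515.6,272.3,110,1.966)
E
```

```text
clock 0.1 tcp [ 140.8 -583.   230.4] delta [-414.9  273.2   30.8] [ 0.002  0.    -0.158] gap 0.0848 F [-0.2  0.3 -0.4]
clock 0.1 tcp [ 140.8 -583.   230.4] delta [-565.1  743.2  121.5] [ 0.002  0.    -0.158] gap 0.0848 F [-0.2  0.3 -0.4]
```

Request:
send_rows(
  deltas=[
    [-34, 22, 2, 0, 0, 0],
    [-68, 44, 4, 0, 0, 0],
    [-102, 67, 7, 0, 0, 0],
    [-136, 89, 10, 0, 0, 0],
    [-170, 112, 13, 0, 0, 0],
  ],
  jaw=60,
)

```text
clock: 0.52
tool_pos: [0.2805, -0.4329, 0.2177]
ee_rot: [-0.118, 0.993, 0.0, -0.0]
wrist_force: [0.7, -0.4, 1.1]
finger_gap: 0.0601
gripper_force: 0.0
```

Request:
send_rows(
  deltas=[
    [-245, 161, 18, 0, 0, 0],
    [-245, 161, 18, 0, 0, 0],
    [-245, 161, 18, 0, 0, 0],
    [-245, 161, 18, 0, 0, 0],
    [-245, 161, 18, 0, 0, 0],
  ],
)

```text
clock: 0.93
tool_pos: [0.4228, -0.2807, 0.2053]
ee_rot: [-0.118, 0.993, 0.0, 0.0]
wrist_force: [-0.5, -1.2, -0.4]
finger_gap: 0.06
gripper_force: 0.0
```

Request:
send_rows(
  deltas=[
    [-150, 470, 90, 0.002, 0, -0.158],
    [-150, 470, 90, 0.002, 0, -0.158],
    [-150, 470, 90, 0.002, 0, -0.158],
    [-150, 470, 90, 0.002, 0, -0.158],
    [-150, 470, 90, 0.002, 0, -0.158],
  ],
)

```text
clock: 1.35
tool_pos: [0.4362, -0.0764, 0.1676]
ee_rot: [-0.196, 0.981, -0.001, 0.0]
wrist_force: [1.5, -0.7, 0.3]
finger_gap: 0.0602
gripper_force: 0.0
```

```bash
python3 -c "
from h import *
go(515.6,272.3,110,1.966)"
```

```text
clock 1.35 tcp [436.2 -76.4 167.6] delta [-207.4  291.4   57.1] [-0.002 -0.    -0.001] gap 0.0602 F [ 1.5 -0.7  0.3]
```

Request:
send_rows(
  deltas=[
    [-205, 290, 57, 0, 0, 0],
    [-205, 290, 57, 0, 0, 0],
    [-205, 290, 57, 0, 0, 0],
    [-205, 290, 57, 0, 0, 0],
    [-205, 290, 57, 0, 0, 0],
  ],
)

```text
clock: 1.77
tool_pos: [0.4814, 0.1246, 0.1344]
ee_rot: [-0.196, 0.981, -0.001, 0.0]
wrist_force: [0.9, -1.0, 0.5]
finger_gap: 0.0598
gripper_force: 0.0
```

```bash
python3 -c "
from h import *
go(515.6,272.3,80,1.966)"
```

```text
clock 1.77 tcp [481.4 124.6 134.4] delta [-88.4 123.2  54.2] [-0.002  0.     0.   ] gap 0.0598 F [ 0.9 -1.   0.5]
```

Request:
send_rows(
  deltas=[
    [-88, 123, 54, -0.002, 0, 0],
    [-88, 123, 54, -0.002, 0, 0],
    [-88, 123, 54, -0.002, 0, 0],
    [-88, 123, 54, -0.002, 0, 0],
    [-88, 123, 54, -0.002, 0, 0],
  ],
)

```text
clock: 2.18
tool_pos: [0.5142, 0.2731, 0.0754]
ee_rot: [-0.198, 0.98, -0.001, -0.003]
wrist_force: [-1.3, -1.7, -1.1]
finger_gap: 0.0601
gripper_force: 0.0
```

Run:
```python
from h import *
im=arm.read_camera("side")[:,:,::-1].copy()
go(515.6,272.3,8,1.966)
o=arm.observe(); print(proj("side",o["tool_pos"]))
cv2.imwrite("pics/s1.png",cv2.resize(im[90:250,130:340],(788,600)))
```

```text
clock 2.23 tcp [514.4 271.2  77. ] delta [-2.   0.7 69. ] [-0.001 -0.006  0.002] gap 0.0599 F [ 0.4 -1.9  0.5]
[[215.19429161 165.14781543]]
```

View pics/s1.png

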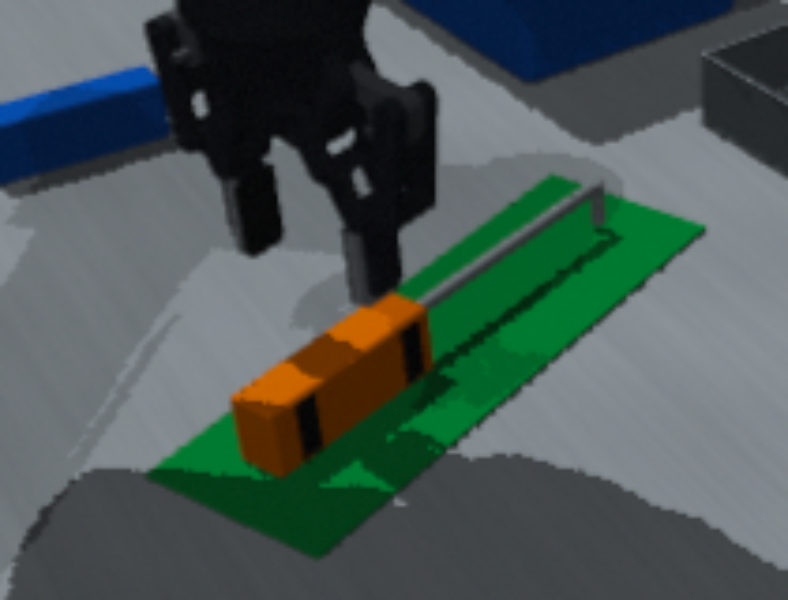

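Fingers (crop (255,250) and (370,300)) straddle the orange handle, with the hook bend at crop (603,187), about 2 px from the prediction. Descend and grip.

Request:
send_rows(
  deltas=[
    [-2, 1, 25, 0, -0.006, 0.002],
    [-2, 1, 45, 0, -0.006, 0.002],
    [-2, 1, 60, 0, -0.006, 0.002],
    [-2, 1, 68, 0, -0.006, 0.002],
    [-2, 1, 68, 0, -0.006, 0.002],
  ],
)

```text
clock: 2.65
tool_pos: [0.5162, 0.27, 0.0108]
ee_rot: [-0.195, 0.981, -0.0, 0.001]
wrist_force: [-0.3, -0.5, -0.3]
finger_gap: 0.0601
gripper_force: 0.0
```

Request:
send_rows(
  deltas=[
    [0, 0, 0, 0, 0, 0],
    [0, 0, 0, 0, 0, 0],
    [0, 0, 0, 0, 0, 0],
    [0, 0, 0, 0, 0, 0],
    [0, 0, 0, 0, 0, 0],
  ],
  jaw=15,
  force=60,
)

```text
clock: 3.07
tool_pos: [0.518, 0.272, 0.0145]
ee_rot: [-0.195, 0.981, 0.001, 0.004]
wrist_force: [-1.6, 0.2, 6.6]
finger_gap: 0.0252
gripper_force: 60.3
```

```bash
python3 -c "
from h import *
go(515.6,272.3,8,1.966)"
```

```text
clock 3.07 tcp [518.  272.   14.5] delta [2.1 1.1 6.5] [ 0.001  0.009 -0.002] gap 0.0252 F [-1.6  0.2  6.6]
```

Request:
send_rows(
  deltas=[
    [0, 0, -10, 0, 0, 0],
    [0, 0, -30, 0, 0, 0],
    [0, 0, -60, 0, 0, 0],
    [0, 0, -80, 0, 0, 0],
    [0, 0, -80, 0, 0, 0],
  ],
)

```text
clock: 3.48
tool_pos: [0.5187, 0.2723, 0.0985]
ee_rot: [-0.195, 0.981, 0.002, 0.006]
wrist_force: [0.9, 0.2, -0.6]
finger_gap: 0.0248
gripper_force: 59.4
```

Run:
```python
from h import *
im=arm.read_camera("side")[:,:,::-1].copy()
go(515.6,272.3,88,1.966)
o=arm.observe(); p=o["tool_pos"]
print(proj("side",p), o["ft_torque"])
cv2.imwrite("pics/s2.png",cv2.resize(im[60:250,130:380],(789,600)))
cv2.imwrite("pics/t2.png",arm.read_camera("top")[:,:,::-1])
```

```text
clock 3.53 tcp [517.6 272.   95.6] delta [1.8 1.1 7.6] [ 0.002  0.01  -0.002] gap 0.0249 F [-0.2 -0.  -2.2]
[[215.420951   154.50377836]] [ 0.01670364  0.05944497 -0.00721075]
```

View pics/s2.png

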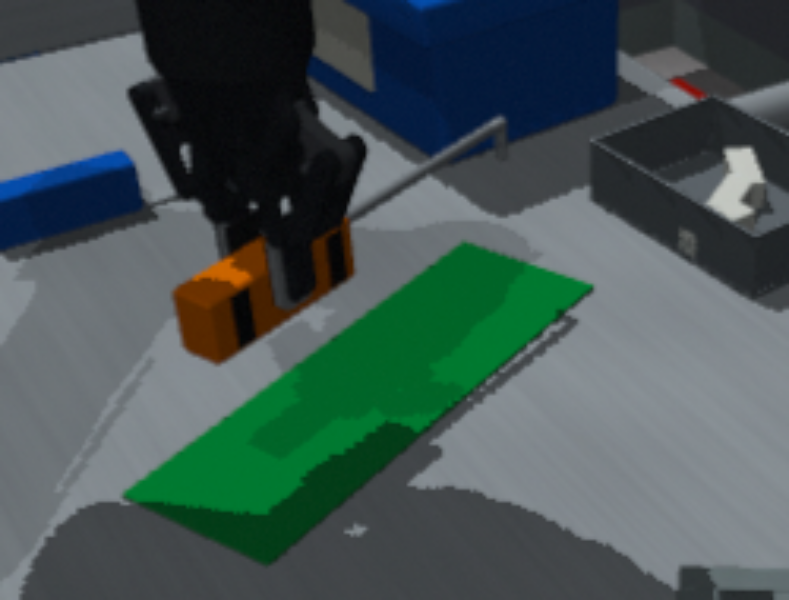

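Side crop: the pick is held level, hook bend at crop (502,120), tip at (502,158). Carry it above the slot.

```bash
python3 -c "
from h import *
go(569,-175.5,95,2.553)"
```

```text
clock 3.58 tcp [516.6 271.4  93.2] delta [ 122.6 -433.    -3.1] [-0.001  0.007 -0.59 ] gap 0.0249 F [-0.5 -0.2 -2.5]
```

Request:
send_rows(
  deltas=[
    [4, -15, 0, 0, 0, -0.03],
    [13, -45, -1, 0, 0.003, -0.1],
    [22, -78, -2, 0, 0.005, -0.18],
    [32, -113, -3, 0, 0.007, -0.26],
    [42, -148, -3, 0, 0.007, -0.34],
  ],
)

```text
clock: 4.0
tool_pos: [0.5334, 0.1168, 0.0936]
ee_rot: [-0.36, 0.933, -0.0, -0.002]
wrist_force: [0.5, 0.4, -1.6]
finger_gap: 0.0248
gripper_force: 59.4
```

```bash
python3 -c "
from h import *
go(569,-175.5,95,2.553)"
```

```text
clock 4.0 tcp [533.4 116.8  93.6] delta [ 170.2 -240.3   -0.9] [ 0.001 -0.004 -0.245] gap 0.0248 F [ 0.5  0.4 -1.6]
```

Request:
send_rows(
  deltas=[
    [22, -32, 0, 0, 0, -0.06],
    [45, -64, 0, 0, 0, -0.12],
    [68, -96, 0, 0, 0, -0.18],
    [91, -128, 0, 0, 0, -0.22],
    [114, -160, 0, 0, 0, -0.245],
  ],
)

```text
clock: 4.42
tool_pos: [0.5555, -0.0786, 0.0938]
ee_rot: [-0.471, 0.882, 0.0, -0.002]
wrist_force: [1.1, 0.5, -2.2]
finger_gap: 0.0248
gripper_force: 59.4
```

```bash
python3 -c "
from h import *
go(569,-175.5,70,2.553)"
```

```text
clock 4.42 tcp [555.5 -78.6  93.8] delta [ 72.9 -65.2  23.8] [ 0.002 -0.003 -0.002] gap 0.0248 F [ 1.1  0.5 -2.2]
```

Request:
send_rows(
  deltas=[
    [25, -22, 5, 0, -0.003, 0],
    [50, -45, 12, 0, -0.003, 0],
    [66, -59, 20, 0, -0.003, 0],
    [73, -65, 24, 0, -0.003, 0],
    [73, -65, 24, 0, -0.003, 0],
  ],
)

```text
clock: 4.83
tool_pos: [0.5679, -0.1753, 0.0683]
ee_rot: [-0.468, 0.884, 0.002, -0.002]
wrist_force: [0.1, 0.1, -2.0]
finger_gap: 0.025
gripper_force: 59.4
```

Run:
```python
from h import *
a=arm.read_camera("top")[:,:,::-1]; b=arm.read_camera("side")[:,:,::-1]
go(569,-175.5,70,2.553)
o=arm.observe(); p=o["tool_pos"]; M=R.from_quat(o["ee_rot"]).as_matrix()
# pick axes in world: x = -toolx?  check
px=np.cross(M[:,1],-M[:,2]); print("pick x yaw",np.arctan2(px[1],px[0]), "tip pred top/side",[proj(n,p-.0105*np.array([0,0,1])+px*.188+[0,0,z]).round(1).tolist() for n in("top","side") for z in(.026,.002)])
cv2.imwrite("pics/t3.png",a);cv2.imwrite("pics/s3.png",b)
o=np.zeros((600,800,3),np.uint8)
o[:,:395]=cv2.resize(a[150:270,360:439],(395,600),interpolation=cv2.INTER_CUBIC); o[:,400:]=cv2.resize(b[180:330,340:440],(400,600),interpolation=cv2.INTER_CUBIC)
cv2.imwrite("pics/c3.png",o)
```

```text
clock 4.93 tcp [ 569.1 -173.4   70.4] delta [ 1.8 -1.1  0.4] [ 0.002  0.001 -0.005] gap 0.0248 F [-0.4  0.7 -2.4]
pick x yaw 0.9772534112134286 tip pred top/side [[[407.4, 168.7]], [[404.0, 171.7]], [[412.3, 225.3]], [[410.3, 238.6]]]
```

View pics/c3.png

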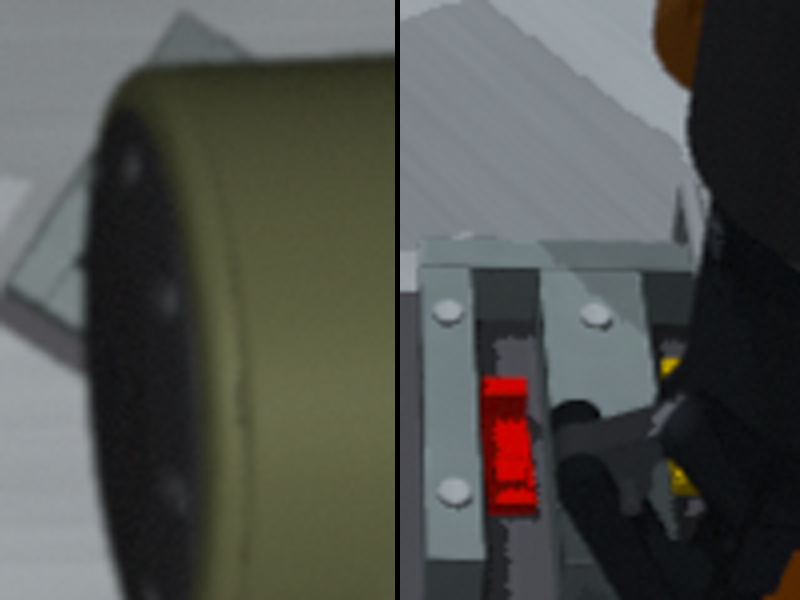

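Side crop: the hook runs from crop (688,185) to about (690,250). That is within 2 px of the prediction, above the slot end behind the yellow rib at (670,365). Lower it into the slot.

Request:
send_rows(
  deltas=[
    [2, -1, 10, 0, 0.001, -0.005],
    [2, -1, 22, 0, 0.001, -0.005],
    [2, -1, 34, 0, 0.001, -0.005],
    [2, -1, 40, 0, 0.001, -0.005],
    [2, -1, 40, 0, 0.001, -0.005],
  ],
)

```text
clock: 5.35
tool_pos: [0.568, -0.1751, 0.0287]
ee_rot: [-0.472, 0.882, 0.001, -0.001]
wrist_force: [-0.9, -0.7, -1.7]
finger_gap: 0.0253
gripper_force: 59.4
```

```bash
python3 -c "
from h import *
go(569,-175.5,18.5,2.553)"
```

```text
clock 5.35 tcp [ 568.  -175.1   28.7] delta [-0.2 -1.  10.2] [ 0.004 -0.001  0.001] gap 0.0253 F [-0.9 -0.7 -1.7]
```

Request:
send_rows(
  deltas=[
    [0, -1, 4, 0, 0, 0],
    [0, -1, 8, 0, 0, 0],
    [0, -1, 10, 0, 0, 0],
    [0, -1, 10, 0, 0, 0],
    [0, -1, 10, 0, 0, 0],
  ],
)

```text
clock: 5.77
tool_pos: [0.5705, -0.1765, 0.0218]
ee_rot: [-0.472, 0.882, -0.0, 0.0]
wrist_force: [0.2, 0.5, -2.2]
finger_gap: 0.0248
gripper_force: 59.4
```

```bash
python3 -c "
from h import *
# handle tip at guide x -13 => TCP guide x -201
c,s=np.cos(.982),np.sin(.982)
go(585+c*-205+s*30,-97.2+s*-205-c*30,18.5,2.553)
a=arm.read_camera('side')[:,:,::-1]
cv2.imwrite('pics/s4.png',cv2.resize(a[200:330,335:455],(553,600),interpolation=cv2.INTER_CUBIC))"
```

```text
clock 5.77 tcp [ 570.5 -176.5   21.8] delta [131.    2.1   3.2] [-0.     0.001  0.001] gap 0.0248 F [ 0.2  0.5 -2.2]
```

View pics/s4.png

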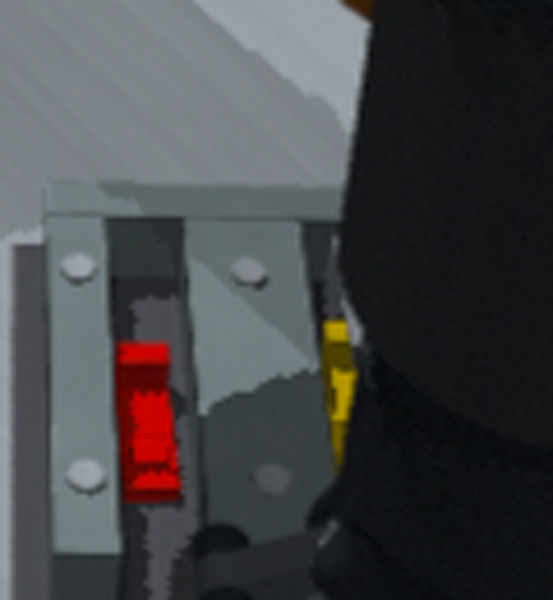

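Hook is down behind the yellow rib, at crop (335,250) with the rib at (335,330). Drag.

Request:
send_rows(
  deltas=[
    [3, 0, 2, 0, 0, 0],
    [9, 1, 3, 0, 0, 0],
    [16, 1, 3, 0, 0, 0],
    [23, 1, 3, 0, 0, 0],
    [30, 1, 3, 0, 0, 0],
  ],
)

```text
clock: 6.23
tool_pos: [0.5524, -0.2016, 0.0187]
ee_rot: [-0.472, 0.882, -0.0, 0.0]
wrist_force: [0.1, -0.3, -1.4]
finger_gap: 0.0246
gripper_force: 59.4
```

Request:
send_rows(
  deltas=[
    [7, 0, 0, 0, 0, 0],
    [14, 0, 0, 0, 0, 0],
    [21, 0, 0, 0, 0, 0],
    [28, 0, 0, 0, 0, 0],
    [35, 0, 0, 0, 0, 0],
  ],
)

```text
clock: 6.65
tool_pos: [0.5332, -0.2306, 0.0187]
ee_rot: [-0.472, 0.882, -0.0, 0.0]
wrist_force: [0.4, -0.6, -3.0]
finger_gap: 0.0252
gripper_force: 59.4
```

Request:
send_rows(
  deltas=[
    [7, 0, 0, 0, 0, 0],
    [14, 0, 0, 0, 0, 0],
    [21, 0, 0, 0, 0, 0],
    [28, 0, 0, 0, 0, 0],
    [35, 0, 0, 0, 0, 0],
  ],
)

```text
clock: 7.07
tool_pos: [0.5138, -0.2597, 0.0186]
ee_rot: [-0.472, 0.882, -0.0, 0.0]
wrist_force: [-1.0, -0.5, -1.5]
finger_gap: 0.0249
gripper_force: 59.4
```

```bash
python3 -c "
from h import *
c,s=np.cos(.982),np.sin(.982)
go(585+c*-205+s*30,-97.2+s*-205-c*30,18.5,2.553)"
```

```text
clock 7.07 tcp [ 513.8 -259.7   18.6] delta [30.3  1.   0.1] [-0.     0.001  0.001] gap 0.0249 F [-1.  -0.5 -1.5]
```

Request:
send_rows(
  deltas=[
    [7, 0, 0, 0, 0, 0],
    [14, 0, 0, 0, 0, 0],
    [21, 0, 0, 0, 0, 0],
    [27, 0, 0, 0, 0, 0],
    [31, 0, 0, 0, 0, 0],
  ],
)

```text
clock: 7.48
tool_pos: [0.4965, -0.2856, 0.0185]
ee_rot: [-0.472, 0.882, 0.0, 0.0]
wrist_force: [1.0, -0.2, -1.9]
finger_gap: 0.0248
gripper_force: 59.4
```

Request:
send_rows(
  deltas=[
    [3, 0, 0, 0, 0, 0],
    [4, 0, 0, 0, 0, 0],
    [4, 0, 0, 0, 0, 0],
    [-3, 0, 0, 0, 0, 0],
    [-4, 0, 0, 0, 0, 0],
  ],
)

```text
clock: 7.9
tool_pos: [0.4998, -0.2808, 0.0186]
ee_rot: [-0.472, 0.882, -0.0, 0.0]
wrist_force: [0.1, -0.1, -2.2]
finger_gap: 0.025
gripper_force: 59.4
```

Run:
```python
from h import *
a=arm.read_camera("top")[:,:,::-1]; b=arm.read_camera("side")[:,:,::-1]
o=np.zeros((600,800,3),np.uint8); o[:,:395]=cv2.resize(a[145:305,370:475],(395,600)); o[:,400:]=cv2.resize(b[220:400,330:450],(400,600))
cv2.imwrite("pics/c5.png",o); go(0,0,0,2.553)
```

```text
clock 8.0 tcp [ 499.6 -281.    18.6] delta [ 42.8 571.6  18.4] [-0.     0.001  0.002] gap 0.0249 F [-0.2 -0.3 -1.6]
```

View pics/c5.png

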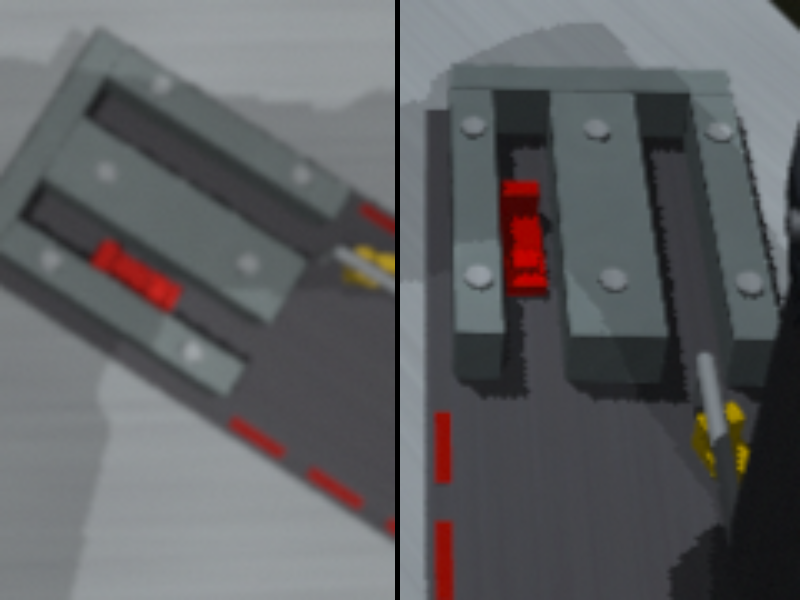

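The latch is out on the plate, at top crop (370,265) and side crop (720,440), and the red stop has not moved. Lift the pick and take it back.

Request:
send_rows(
  deltas=[
    [0, 0, -6, 0, 0, 0],
    [0, 0, -18, 0, 0, 0],
    [0, 0, -36, 0, 0, 0],
    [0, 0, -56, 0, 0, 0],
    [0, 0, -76, 0, 0, 0],
  ],
)

```text
clock: 8.42
tool_pos: [0.4992, -0.2818, 0.0967]
ee_rot: [-0.472, 0.882, -0.0, 0.0]
wrist_force: [1.3, 0.1, -1.2]
finger_gap: 0.0247
gripper_force: 59.4
```

Run:
```python
from h import *
b=arm.read_camera("side")[:,:,::-1].copy(); t=arm.read_camera("top")[:,:,::-1].copy(); cv2.imwrite("pics/s6.png",b)
g=[.585,-.0972,0]
for n,im in(("side",b),("top",t)):
    h=cv2.cvtColor(im,cv2.COLOR_BGR2HSV)
    for c,lo,hi in(("yel",(20,120,60),(35,255,255)),("red",(0,150,60),(6,255,255))):
        v,u=np.nonzero(cv2.inRange(h,lo,hi)); Q=(ray(n,np.c_[u,v],.01)-g)@rot(.982)*1e3
        k=(abs(Q[:,0])<135)&(abs(Q[:,1])<50); q=Q[k]
        if len(q): print(n,c,len(q),np.round([q.min(0)[:2],q.max(0)[:2],q.mean(0)[:2]],1).tolist())
go(518,272,95,1.963)
```

```text
side yel 529 [[-65.1, -49.9], [-10.8, -25.5], [-37.7, -39.3]]
side red 405 [[37.4, 21.4], [98.2, 38.1], [66.7, 29.7]]
top yel 197 [[-67.8, -50.0], [-20.3, -27.8], [-41.5, -40.9]]
top red 173 [[40.3, 19.6], [85.9, 34.3], [63.3, 27.7]]
clock 8.52 tcp [ 501.4 -282.8  100.5] delta [-470.9  293.8    3.8] [-0.008  0.004  0.591] gap 0.0251 F [ 1.  -0.1 -1.4]
```

Latch centre is at about guide (-42,-40) and the stop is unmoved. Return the pick.

Request:
send_rows(
  deltas=[
    [-12, 7, 0, 0, 0, 0.02],
    [-36, 22, 0, 0, 0, 0.06],
    [-66, 41, 0, 0, 0, 0.1],
    [-96, 60, 0, 0, 0, 0.15],
    [-126, 79, 0, 0, 0, 0.2],
  ],
)

```text
clock: 8.93
tool_pos: [0.5029, -0.1317, 0.0947]
ee_rot: [-0.38, 0.925, 0.0, 0.0]
wrist_force: [2.0, 0.0, -2.1]
finger_gap: 0.0252
gripper_force: 59.5
```

```bash
python3 -c "
from h import *
go(518,272,95,1.963)"
```

```text
clock 8.93 tcp [ 502.9 -131.7   94.7] delta [-2.945e+02  2.765e+02 -1.000e-01] [-0.     0.001  0.387] gap 0.0252 F [ 2.   0.  -2.1]
```

Request:
send_rows(
  deltas=[
    [-25, 23, 0, 0, 0, 0.06],
    [-50, 47, 0, 0, 0, 0.12],
    [-75, 70, 0, 0, 0, 0.18],
    [-100, 94, 0, 0, 0, 0.24],
    [-125, 117, 0, 0, 0, 0.3],
  ],
)

```text
clock: 9.35
tool_pos: [0.509, 0.0399, 0.095]
ee_rot: [-0.238, 0.971, 0.0, 0.001]
wrist_force: [0.8, -0.2, -2.3]
finger_gap: 0.0249
gripper_force: 59.4
```

```bash
python3 -c "
from h import *
go(518,272,95,1.963)"
```

```text
clock 9.35 tcp [509.   39.9  95. ] delta [-1.151e+02  2.017e+02  2.000e-01] [0.    0.001 0.088] gap 0.0249 F [ 0.8 -0.2 -2.3]
```

Request:
send_rows(
  deltas=[
    [-18, 32, 0, 0, 0, 0.04],
    [-38, 65, 0, 0, 0, 0.07],
    [-57, 100, 0, 0, 0, 0.088],
    [-76, 134, 0, 0, 0, 0.088],
    [-92, 162, 0, 0, 0, 0.088],
  ],
)

```text
clock: 9.77
tool_pos: [0.5152, 0.2269, 0.0949]
ee_rot: [-0.197, 0.98, 0.0, 0.0]
wrist_force: [-0.3, -1.2, -2.1]
finger_gap: 0.0248
gripper_force: 59.4
```

```bash
python3 -c "
from h import *
go(518,272,50,1.963)"
```

```text
clock 9.77 tcp [515.2 226.9  94.9] delta [-19.9  40.5  45. ] [0.    0.001 0.004] gap 0.0248 F [-0.3 -1.2 -2.1]
```

Request:
send_rows(
  deltas=[
    [-10, 20, 5, 0, 0, 0],
    [-17, 35, 15, 0, 0, 0],
    [-20, 40, 28, 0, 0, 0],
    [-20, 40, 40, 0, 0, 0],
    [-20, 40, 45, 0, 0, 0],
  ],
)

```text
clock: 10.18
tool_pos: [0.5175, 0.2679, 0.0468]
ee_rot: [-0.196, 0.981, -0.001, -0.002]
wrist_force: [0.1, 0.9, -2.4]
finger_gap: 0.0248
gripper_force: 59.4
```

Request:
send_rows(
  deltas=[
    [0, 0, 10, 0, 0, 0],
    [0, 0, 20, 0, 0, 0],
    [0, 0, 28, 0, 0, 0],
    [0, 0, 30, 0, 0, 0],
    [0, 0, 30, 0, 0, 0],
  ],
)

```text
clock: 10.6
tool_pos: [0.5185, 0.2683, 0.0189]
ee_rot: [-0.196, 0.981, -0.0, -0.0]
wrist_force: [0.7, -0.5, -2.7]
finger_gap: 0.0248
gripper_force: 59.4
```

```bash
python3 -c "
from h import *
go(518,272,14,1.963)"
```

```text
clock 10.6 tcp [518.5 268.3  18.9] delta [-0.9  3.7  4.9] [-0.    -0.001  0.002] gap 0.0248 F [ 0.7 -0.5 -2.7]
```

Lower in small steps until the weight comes off.

Request:
send_rows(
  deltas=[
    [-1, 3, 2, 0, 0, 0],
    [-1, 3, 4, 0, 0, 0],
    [-1, 3, 5, 0, 0, 0],
    [-1, 3, 5, 0, 0, 0],
    [-1, 3, 5, 0, 0, 0],
  ],
)

```text
clock: 11.02
tool_pos: [0.5186, 0.2723, 0.015]
ee_rot: [-0.196, 0.981, 0.0, 0.0]
wrist_force: [1.0, -0.4, -2.1]
finger_gap: 0.0249
gripper_force: 59.5
```

Request:
send_rows(
  deltas=[
    [0, 0, 0.5, 0, 0, 0],
    [0, 0, 1, 0, 0, 0],
    [0, 0, 1, 0, 0, 0],
    [0, 0, 1, 0, 0, 0],
  ],
)

```text
clock: 11.35
tool_pos: [0.5189, 0.2723, 0.0146]
ee_rot: [-0.196, 0.981, 0.0, 0.001]
wrist_force: [-2.7, -1.0, 5.3]
finger_gap: 0.0248
gripper_force: 60.1
```

Contact felt, with the force now upward. Release and retreat.

Request:
send_rows(
  deltas=[
    [0, 0, 0, 0, 0, 0],
    [0, 0, 0, 0, 0, 0],
    [0, 0, 0, 0, 0, 0],
    [0, 0, 0, 0, 0, 0],
    [0, 0, 0, 0, 0, 0],
  ],
  jaw=60,
)

```text
clock: 11.77
tool_pos: [0.5185, 0.2721, 0.0135]
ee_rot: [-0.196, 0.981, 0.0, 0.0]
wrist_force: [0.6, 0.0, -0.2]
finger_gap: 0.0604
gripper_force: 0.0
```

Request:
send_rows(
  deltas=[
    [0, 0, -10, 0, 0, 0],
    [0, 0, -30, 0, 0, 0],
    [0, 0, -60, 0, 0, 0],
    [0, 0, -90, 0, 0, 0],
    [0, 0, -120, 0, 0, 0],
  ],
)

```text
clock: 12.18
tool_pos: [0.5185, 0.2719, 0.1359]
ee_rot: [-0.196, 0.981, 0.0, 0.001]
wrist_force: [0.2, 0.4, 0.9]
finger_gap: 0.0602
gripper_force: 0.0
```

Request:
send_rows(
  deltas=[
    [0, 0, -10, 0, 0, 0],
    [0, 0, -10, 0, 0, 0],
    [0, 0, -10, 0, 0, 0],
    [0, 0, -10, 0, 0, 0],
    [0, 0, -10, 0, 0, 0],
  ],
)

```text
clock: 12.6
tool_pos: [0.5179, 0.2717, 0.1421]
ee_rot: [-0.196, 0.981, -0.0, -0.001]
wrist_force: [-0.3, 0.2, 0.2]
finger_gap: 0.0601
gripper_force: 0.0
```

Run:
```python
from h import *
go(518,272,14,1.963)
b=arm.read_camera("side")[:,:,::-1]; cv2.imwrite("pics/s7.png",b)
```

```text
clock 12.6 tcp [517.9 271.7 142.1] delta [ -0.5   0.3 128.1] [-0.001 -0.002  0.003] gap 0.0601 F [-0.3  0.2  0.2]
```

View pics/s7.png

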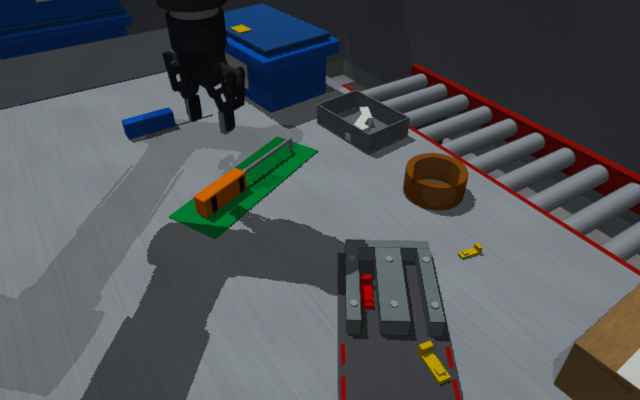

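The pick stands on its mat at (220,192), where it started. The latch is on the plate at (434,362), the stop is in its slot at (367,291), and the gripper is clear. Hand in.

```bash
python3 -c "
from workcell import arm
print(arm.job_done())"
```

```text
the job is handed in; nothing more can be done
None
```

I dragged the latch out onto the plate, put the pick back on its mat where it started, left the red stop in its slot, and handed the job in at about 12.7 s; no verdict was returned.

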